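# Load the amber filter arm into the spring-plunger rod holder

## Robot

A 6-joint arm with a two-finger parallel gripper is mounted at the origin on a cart in front of the work surface, level with it; the furniture and walls round the work are solid. World frame = base frame: x ahead of the robot, y to its left, z up, the work surface at z = 0. Lengths are in m, angles in rad, forces in N, time in s.
With the tool pointing down it reaches from about 0.25 to 0.775 m from the base axis. Payload 4 kg.
Tool frame: the origin (TCP) lies midway between the tips of the shut fingers; the grasp point (between the pads) lies 19 mm behind it; z points along the fingers, x is the direction in which the jaws open and shut, and the axes are right-handed (so a half turn about z gives the same grasp; the last joint's range is limited). The gripper opens to 94 mm and grips with 3 to 60 N. Pads are 16 mm wide; open, the fingers measure 119 mm over their backs; the gripper's body (75 mm by 177 mm) begins 78 mm behind the grasp point.
Start: joints at [-1.381, 0.087, 1.371, -0, 1.684, -0.103], TCP at [0.159, -0.527, 0.206] pointing down, gripper open.
Joint ranges: [-3.1, 3.1], [-0.76, 2.03], [0.27, 2.55], [-1.08, 4.22], [0.17, 2.65], [-2.57, 2.57]. Speed limits (rad/s): [2.79, 2.79, 3.14, 3.14, 3.14, 3.14].

## Interface

Orientations are given as a rotation vector (axis times angle).
In Python, from workcell import env gives the robot as it stands.
- The arm moves only by the tool step_arm, never from a script. Its argument "rows" is a list of rows, each an object of numbers: "claw": the finger opening in mm, from 0 to 94; "dx", "dy", "dz": the shift along the tool's x, y, z in mm; "yaw": the turn about the tool's z in rad. A call has 1 to 20 rows; each row shifts and turns the commanded pose from where the row before left it, along the tool's axes as they then stand; what a row does not reach is not made up. A row lasts 1/10 s, in which the tool goes at most 50 mm and 8.59 degrees, less where a joint would pass 70% of its speed; a pose out of reach is approached as far as the arm can. A call with a gripper value outside its range is refused whole. The fingers move at their own pace and stop on an object; "grip_force" is the grip in N (left out, the last holds). Time passes only in rows, so rows that do not move let the fingers close. It gives the time, the measured TCP pose, the force and the opening at its end, in the units of the state.
- env.get_obs(): the state, without advancing time (a new reading comes with each control period).
- env.get_image(name): name is "scene" or "side" or "wrist"; returns the picture (384x512x3 uint8, red, green, blue); there is no depth.
- env.camera_model(name): a dict with "fx", "fy", "cx", "cy" (pixels), "cam_to_world" (4x4, takes a point from camera to world coordinates). Camera axes: x right, y up, looking along -z (the intrinsics and any distortion apply to the point x, -y, -z); pixel columns grow to the right and rows downward; lengths in m; the calibration is good to about 2 mm. The wrist camera is an equidistant fisheye: a pixel r from the principal point sees the ray r / f radians off the axis. A picture is of the moment at which its call begins: read the wrist's pose just before it. camera_model takes no time and is no camera call; for the wrist camera it gives the pose at the moment of the call.
- env.sign_off(): hands the job in, once; it reports no verdict.
Trained networks look in the newest picture that a camera, given by its name, has taken for a name from the list of things; names that differ only in an ending like _2 or _b are one class to them, and where a whole thing is asked for, a point or a joint stands for the part that bears it (a point fixed in the world has none). Each returns a list of dicts, best first, with "conf" (0 to 1); they miss things now and then, are a little off and sometimes report something else, mostly with a low value. They report only what shows in the picture. A call takes as long as a camera call. They do not tell look-alikes from the thing itself.
- env.trace(camera, target): "region" (384x512 bool, what is visible of it) and "box" ([left, top, right, bottom] in pixels, round what is visible of it).
The state is a dict: "time_s": time; "joint_positions": joint angles; "dq": joint speeds; "tau": joint torques, N m; "ee_pos": TCP position; "orientation": TCP orientation; "ft_force": force on the tool from outside, world axes, zero at the start; "ft_torque": the same for the moment, N m; "finger_gap": finger opening in m.
Only numpy, scipy, OpenCV 4.12 (cv2) and the standard library are available. Lean on these libraries where they do the work, as an engineer would, in place of code of your own. Each camera call takes 0.05 s, during which the arm holds its last target.

## Task

Mount the filter arm with the amber glass: take it off its rest and slide its steel shaft into the bore of the rod holder until the spring plunger in the holder's side, after riding over the shaft, snaps into the ring groove. Do not push on past the groove, let go of the arm so that the plunger alone keeps it in place, and leave the arm with the green glass lying on its rest.

Things in the scene. Friction and masses are not known exactly. Their poses are not given: they have to be found in the camera images.
- amber_arm_grip (a point): Arm to be mounted: loose, rigid, 0.16 kg, 206 mm long, lying level. This point: middle of its black ribbed square grip (40 mm long, 18 x 18 mm), on the shaft's axis, 55 mm above the bench on the rest. x runs along the shaft to the nose, z up. Behind the grip: a 12 mm square AMBER neck (x -20 to -34 mm) and a round upright mount with AMBER glass (43 mm across, 9 mm thick, centre x -54 mm)
- amber_arm_nose (a point): Centre of the nose end of the same arm's shaft, 130 mm in +x from amber_arm_grip, same axes. The shaft is round steel, 18 mm in diameter, from the grip (x 20 mm) to this nose; its last 12 mm taper to 6 mm. A dark ring groove, 11 mm wide and 3.3 mm deep, is centred 40 mm behind the nose
- green_arm_grip (a point): Middle of the grip of the second arm, the same but with GREEN glass and neck, lying on a rest of its own 6 cm or more beside the amber one, nearer to the robot or farther; it stays there
- holder_mouth (a point): Centre of the mouth of the rod holder's bore: fixed aluminium block 64 mm long, 46 mm wide and high, on a foot. x points into the bore (level), z up. Bore axis 55 mm above the bench, diameter 19.6 mm, through, 3 mm chamfer at the mouth
- rod_holder: The same holder (axes as holder_mouth, origin on the bench under the block's middle). Its spring plunger (round tip of 5 mm radius, brass sleeve, black knob) comes level through the +y side. It is clamped in a slot 18 to 46 mm behind the mouth; just where is not reported: feel or see it. So the groove meets it with the nose 58 to 86 mm inside
- plunger (a joint): How far the plunger is pushed outward, in m: 0 in the empty bore, 0.002 to 0.003 while it rides on the full shaft, under 0.0008 in the groove; spring 4 to 6 N. Pushing the shaft past it takes up to about 8 N along the bore and 5 N sideways; once it drops into the groove the arm all but stops (1 to 2 mm of play): pushing it on takes 9 N or more, pulling it out 7 N or more
- amber_rest: Grey plastic rest under the amber arm, fixed, 126 x 50 mm, origin under its centre, x along the lying arm towards its nose. It carries the arm in open-topped notches in 6 mm thick uprights, 60 mm ahead of and 27 mm behind the middle of the grip; the arm lifts straight up out of it. The green arm's rest is the same
There are look-alikes about, which are no part of the job. Leave any turquoise look-alike of the rod_holder alone.

How it is judged:
By the outcome, as a careful person would: the job done as asked, in the order asked, and still so for the second after the job is handed in, with the robot touching nothing.
It also fails if it takes over 64 s, if anything falls off the work surface, if the arm or the gripper's body presses on something with over 40 N, if the wrist force passes 120 N, or if a joint passes its speed limit or range.

## Working session

There is one attempt and no reset: what is moved stays moved. The work goes in short steps, Python scripts to look and compute and a tool call to move; the robot and the scene stay as the last step left them, time stands still between calls to the robot, and variables do not carry over. Pictures are saved under pics/ and viewed, and the job is handed in when it is done.

Besides the shell and the picture viewer there is one more tool, called after ">>>" as name(argument=value, ...), one argument or row to a line, values as JSON. step_arm: Moves the arm, as the interface text tells. Its arguments: {"type":"object","properties":{"rows":{"type":"array"},"grip_force":{"type":"number"}},"required":["rows"]}

```bash
mkdir -p pics; ls
python3 - <<'E'
from workcell import env
import cv2, numpy as np
print(env.get_obs())
for n in ["scene","side","wrist"]:
    m=env.camera_model(n); print(n,m)
    im=env.get_image(n); cv2.imwrite(f"pics/{n}0.png",im[:,:,::-1])
E
```

```text
pics
{'time_s': 0.0, 'joint_positions': array([-1.38111958e+00,  8.79550362e-02,  1.37223980e+00,  1.48261745e-05,
        1.68359781e+00, -1.03107890e-01]), 'dq': array([-0.00038427,  0.0013396 , -0.00105723,  0.00028854,  0.00049647,
       -0.00024208]), 'tau': array([-1.77881164e-03, -3.40184176e+01, -3.02433085e+01,  7.16581405e-02,
        3.32598074e-02, -1.70772519e-04]), 'ee_pos': array([ 0.15863363, -0.52605624,  0.2043115 ]), 'orientation': array([-2.5205206 ,  1.87274283,  0.00253018]), 'ft_force': array([-0.33323453, -0.23624845,  0.23039027]), 'ft_torque': array([0.00442219, 0.01812309, 0.02656049]), 'finger_gap': 0.09411233184485894}
scene {'fx': 423.0941317166887, 'fy': 423.0941317166887, 'cx': 258.6809481405161, 'cy': 185.54976621298, 'cam_to_world': array([[ 0.66520321,  0.4813622 , -0.57078466, -0.14261481],
       [-0.74658532,  0.41782058, -0.51772225, -0.53450693],
       [-0.01072635,  0.77052995,  0.63731354,  0.73759837],
       [ 0.        ,  0.        ,  0.        ,  1.        ]])}
side {'fx': 395.6144348071209, 'fy': 395.6144348071209, 'cx': 255.13807732531436, 'cy': 191.98318222770484, 'cam_to_world': array([[-0.82002705,  0.2839443 , -0.4969218 ,  0.05653588],
       [-0.57228213, -0.41740337,  0.70588072,  0.63964344],
       [-0.00698603,  0.86322075,  0.5047783 ,  0.50575865],
       [ 0.        ,  0.        ,  0.        ,  1.        ]])}
wrist {'fx': 297.3186396354542, 'fy': 297.3186396354542, 'cx': 254.27958671935068, 'cy': 198.90604019669553, 'cam_to_world': array([[ 0.28951466,  0.92734691,  0.2370843 ,  0.2267195 ],
       [-0.95717171,  0.28098134,  0.06979825, -0.50628653],
       [-0.00188907, -0.24713801,  0.96897845,  0.3839878 ],
       [ 0.        ,  0.        ,  0.        ,  1.        ]])}
```

View pics/scene0.png

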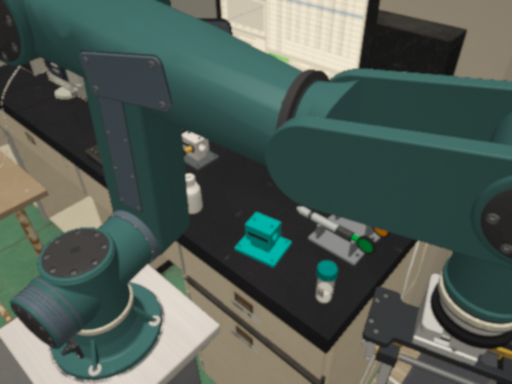

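View pics/side0.png

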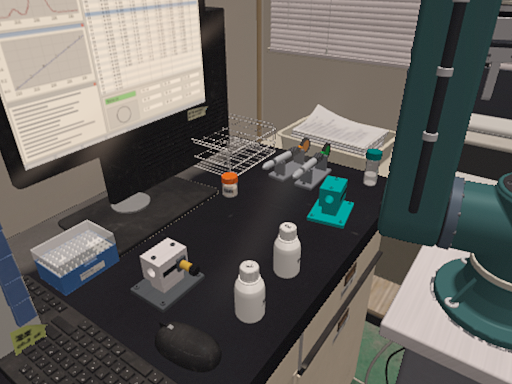

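View pics/wrist0.png

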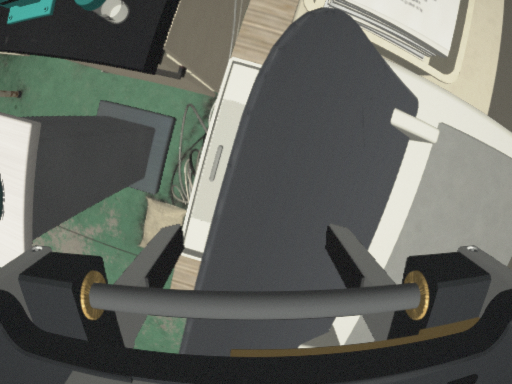

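```bash
cat > h.py <<'E'
from workcell import env
import cv2, numpy as np
def ray(m,u,v,fish=False):
    x=(u-m['cx'])/m['fx']; y=(v-m['cy'])/m['fy']
    if fish:
        r=np.hypot(x,y); s=np.sin(r)/r if r>1e-9 else 1; d=np.array([x*s,y*s,np.cos(r)])
    else: d=np.array([x,y,1.])
    d=np.array([d[0],-d[1],-d[2]])
    T=m['cam_to_world']; return T[:3,3], T[:3,:3]@d
def atz(m,u,v,z,fish=False):
    o,d=ray(m,u,v,fish); return o+d*(z-o[2])/d[2]
def proj(m,P,fish=False):
    T=m['cam_to_world']; c=T[:3,:3].T@(np.asarray(P,float)-T[:3,3]); x,y,z=c[0],-c[1],-c[2]
    if fish:
        r=np.hypot(x,y); t=np.arctan2(r,z); k=t/r; return np.array([m['fx']*x*k+m['cx'],m['fy']*y*k+m['cy']])
    return np.array([m['fx']*x/z+m['cx'],m['fy']*y/z+m['cy']])
def crop(im,x0,y0,x1,y1,k,name):
    cv2.imwrite(name,cv2.resize(im[y0:y1,x0:x1,::-1],None,fx=k,fy=k,interpolation=cv2.INTER_CUBIC))
E
python3 - <<'E'
from h import *
im=cv2.imread("pics/side0.png")[:,:,::-1]
crop(im,215,115,395,235,4,"pics/side_arms.png")
crop(im,120,220,220,310,6,"pics/side_hold.png")
env.get_image("side")
for t in ["amber_arm_grip","rod_holder","amber_rest","holder_mouth","amber_arm_nose","green_arm_grip","plunger"]:
    for r in env.trace("side",t): print(t,r['conf'],r['box'])
E
```

```text
amber_arm_grip 0.56 [266.0, 136.6, 309.5, 168.4]
rod_holder 0.82 [306.9, 177.6, 355.3, 229.6]
rod_holder 0.62 [132.5, 237.9, 204.2, 310.0]
holder_mouth 0.85 [131.7, 234.6, 202.4, 309.9]
holder_mouth 0.76 [309.5, 174.2, 353.7, 230.4]
amber_arm_nose 0.78 [261.8, 135.2, 308.5, 169.2]
green_arm_grip 0.89 [297.6, 142.7, 329.0, 176.6]
plunger 0.43 [268.2, 135.2, 311.3, 169.8]
```

View pics/side_arms.png

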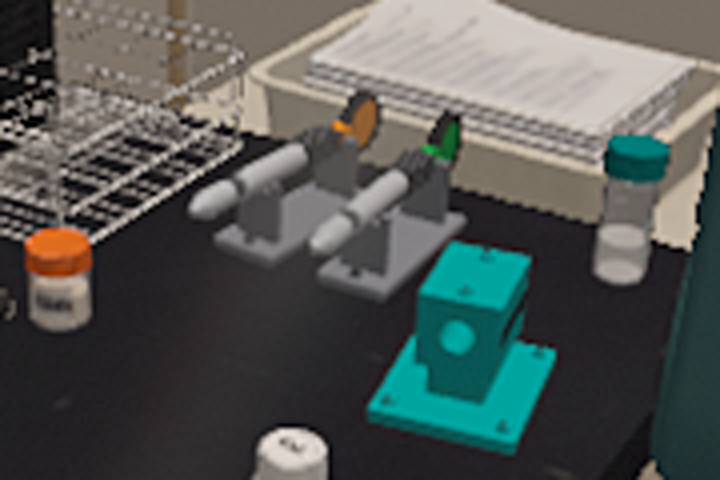

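View pics/side_hold.png

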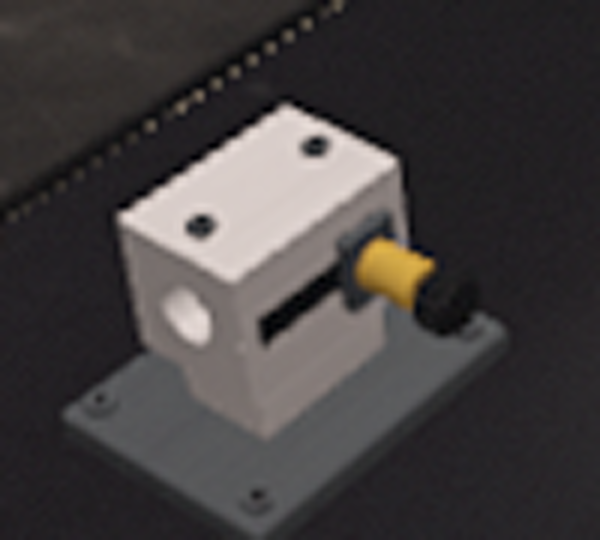

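Run:
```python
from h import *
m=env.camera_model("side")
def c(u,v,z,n): print(n,np.round(atz(m,215+u/4,115+v/4,z),4))
def d(u,v,z,n): print(n,np.round(atz(m,120+u/6,220+v/6,z),4))
c(198,206,.055,'amb nose');c(350,128,.055,'amb neck');c(237,188,.055,'amb groove')
c(318,245,.055,'gr nose');c(436,150,.055,'gr neck')
for p in [(120,215),(235,280),(285,102),(400,158)]: d(*p,.078,'hold top')
d(188,318,.055,'bore far'); d(440,300,.055,'knob');d(385,265,.055,'sleeve')
for p in [(62,412),(260,530),(508,335)]: d(*p,.01,'foot')
```

```text
amb nose [ 0.5539 -0.109   0.055 ]
amb neck [ 0.5334 -0.2695  0.055 ]
amb groove [ 0.5474 -0.1448  0.055 ]
gr nose [ 0.4647 -0.1061  0.055 ]
gr neck [ 0.4672 -0.2699  0.055 ]
hold top [0.5161 0.3252 0.078 ]
hold top [0.469  0.3261 0.078 ]
hold top [0.5162 0.2616 0.078 ]
hold top [0.4689 0.2618 0.078 ]
bore far [0.4902 0.3278 0.055 ]
knob [0.4371 0.2824 0.055 ]
sleeve [0.4604 0.2802 0.055 ]
foot [0.5333 0.3455 0.01  ]
foot [0.4519 0.3447 0.01  ]
foot [0.4473 0.2467 0.01  ]
```

>>> step_arm(
  rows=[
    {"yaw": -0.115, "dz": -3, "claw": 60},
    {"yaw": -0.115, "dz": -3, "claw": 60},
    {"yaw": -0.115, "claw": 60},
    {"yaw": -0.115, "claw": 60},
    {"yaw": -0.115, "claw": 60},
    {"yaw": -0.115, "claw": 60},
    {"yaw": -0.115, "claw": 60},
    {"yaw": -0.115, "claw": 60},
    {"yaw": -0.115, "claw": 60},
    {"yaw": -0.115, "claw": 60},
  ],
)

```text
invalid input at $.rows[0]: expected keys claw, dx, dy, dz, yaw
```

>>> step_arm(
  rows=[
    {"dx": 21, "dy": -21},
    {"dx": 21, "dy": -21},
    {"dx": 21, "dy": -21},
    {"dx": 21, "dy": -21},
    {"dx": 21, "dy": -21},
    {"dx": 21, "dy": -21},
    {"dx": 21, "dy": -21},
    {"dx": 21, "dy": -21},
    {"dx": 21, "dy": -21},
    {"dx": 21, "dy": -21},
    {"dx": 21, "dy": -21},
    {"dx": 21, "dy": -21},
    {"dx": 21, "dy": -21},
    {"dx": 21, "dy": -21},
    {"dx": 21, "dy": -21},
    {"dx": 21, "dy": -21},
    {"claw": 60},
    {"claw": 60},
  ],
)

```text
invalid input at $.rows[0]: expected keys claw, dx, dy, dz, yaw
```

Run:
```python
from h import *
np.save("wm1.npy",env.camera_model("wrist"),allow_pickle=True)
for n in ["scene","side","wrist"]:
    im=env.get_image(n); cv2.imwrite(f"pics/{n}1.png",im[:,:,::-1])
print(env.get_obs())
```

```text
{'time_s': 0.7, 'joint_positions': array([-1.38109780e+00,  8.71503068e-02,  1.37063787e+00, -7.74927266e-06,
        1.68363327e+00, -1.03093520e-01]), 'dq': array([-0.00092385,  0.00074857, -0.00037237, -0.00022165, -0.00084452,
       -0.00067633]), 'tau': array([-8.67489816e-04, -3.39915168e+01, -3.02520561e+01,  7.17166392e-02,
        2.34736997e-02,  1.33746155e-05]), 'ee_pos': array([ 0.15874637, -0.52662202,  0.20556463]), 'orientation': array([ 2.52163076e+00, -1.87355812e+00,  1.90041021e-04]), 'ft_force': array([1.50826234, 0.60734681, 0.63943333]), 'ft_torque': array([ 0.03739687, -0.02070212,  0.00811339]), 'finger_gap': 0.09419707294798772}
```

View pics/scene1.png

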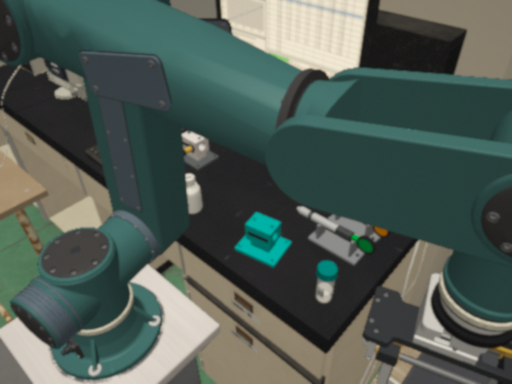

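View pics/side1.png

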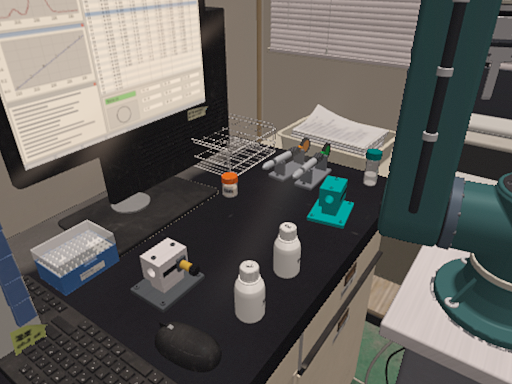

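View pics/wrist1.png

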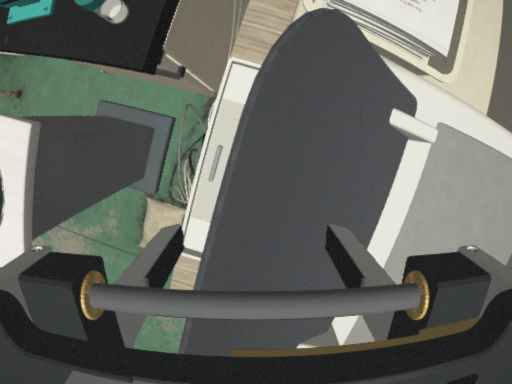

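>>> step_arm(
  rows=[
    {"claw": 60, "dx": 0, "dy": 0, "dz": -3, "yaw": -0.115},
    {"claw": 60, "dx": 0, "dy": 0, "dz": -3, "yaw": -0.115},
    {"claw": 60, "dx": 0, "dy": 0, "dz": -3, "yaw": -0.115},
    {"claw": 60, "dx": 0, "dy": 0, "dz": 0, "yaw": -0.115},
    {"claw": 60, "dx": 0, "dy": 0, "dz": 0, "yaw": -0.115},
    {"claw": 60, "dx": 0, "dy": 0, "dz": 0, "yaw": -0.115},
    {"claw": 60, "dx": 0, "dy": 0, "dz": 0, "yaw": -0.115},
    {"claw": 60, "dx": 0, "dy": 0, "dz": 0, "yaw": -0.115},
    {"claw": 60, "dx": 0, "dy": 0, "dz": 0, "yaw": -0.115},
    {"claw": 60, "dx": 0, "dy": 0, "dz": 0, "yaw": -0.115},
  ],
)

```text
time_s: 1.7
ee_pos: [0.1588, -0.5266, 0.2146]
orientation: [3.135, -0.193, 0.0]
ft_force: [0.0, 0.0, -0.6]
finger_gap: 0.0601
```

>>> step_arm(
  rows=[
    {"claw": 60, "dx": 21, "dy": -21, "dz": 0, "yaw": 0},
    {"claw": 60, "dx": 21, "dy": -21, "dz": 0, "yaw": 0},
    {"claw": 60, "dx": 21, "dy": -21, "dz": 0, "yaw": 0},
    {"claw": 60, "dx": 21, "dy": -21, "dz": 0, "yaw": 0},
    {"claw": 60, "dx": 21, "dy": -21, "dz": 0, "yaw": 0},
    {"claw": 60, "dx": 21, "dy": -21, "dz": 0, "yaw": 0},
    {"claw": 60, "dx": 21, "dy": -21, "dz": 0, "yaw": 0},
    {"claw": 60, "dx": 21, "dy": -21, "dz": 0, "yaw": 0},
    {"claw": 60, "dx": 21, "dy": -21, "dz": 0, "yaw": 0},
    {"claw": 60, "dx": 21, "dy": -21, "dz": 0, "yaw": 0},
    {"claw": 60, "dx": 21, "dy": -21, "dz": 0, "yaw": 0},
    {"claw": 60, "dx": 21, "dy": -21, "dz": 0, "yaw": 0},
    {"claw": 60, "dx": 21, "dy": -21, "dz": 0, "yaw": 0},
    {"claw": 60, "dx": 21, "dy": -21, "dz": 0, "yaw": 0},
    {"claw": 60, "dx": 21, "dy": -21, "dz": 0, "yaw": 0},
    {"claw": 60, "dx": 21, "dy": -21, "dz": 0, "yaw": 0},
    {"claw": 60, "dx": 0, "dy": 0, "dz": 0, "yaw": 0},
    {"claw": 60, "dx": 0, "dy": 0, "dz": 0, "yaw": 0},
  ],
)

```text
time_s: 3.5
ee_pos: [0.5349, -0.2361, 0.2142]
orientation: [3.135, -0.199, -0.001]
ft_force: [-0.1, -0.6, 0.5]
finger_gap: 0.0601
```

Run:
```python
from h import *
np.save("wm1.npy",env.camera_model("wrist"),allow_pickle=True)
for n in ["wrist","scene","side"]:
    im=env.get_image(n); cv2.imwrite(f"pics/{n}2.png",im[:,:,::-1])
    if n=="wrist": cv2.imwrite("pics/wrist2b.png",cv2.resize(im[:,:,::-1],(800,600),interpolation=cv2.INTER_CUBIC))
```

```text
(no output)
```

View pics/scene2.png

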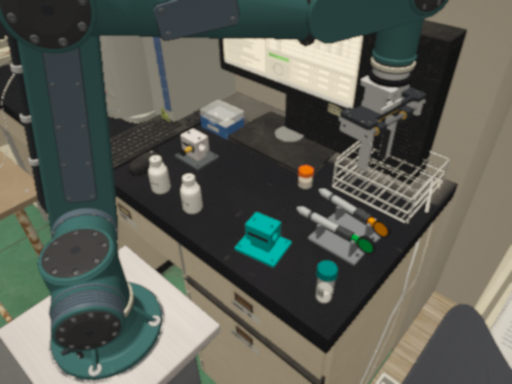

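View pics/side2.png

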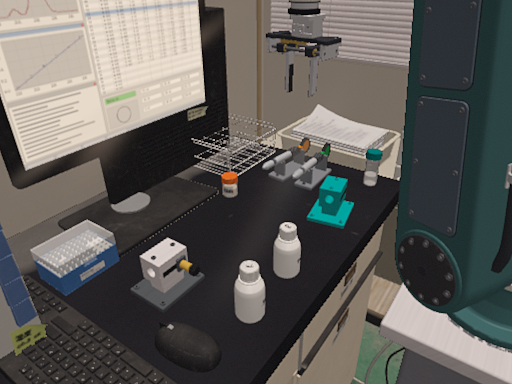

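View pics/wrist2b.png

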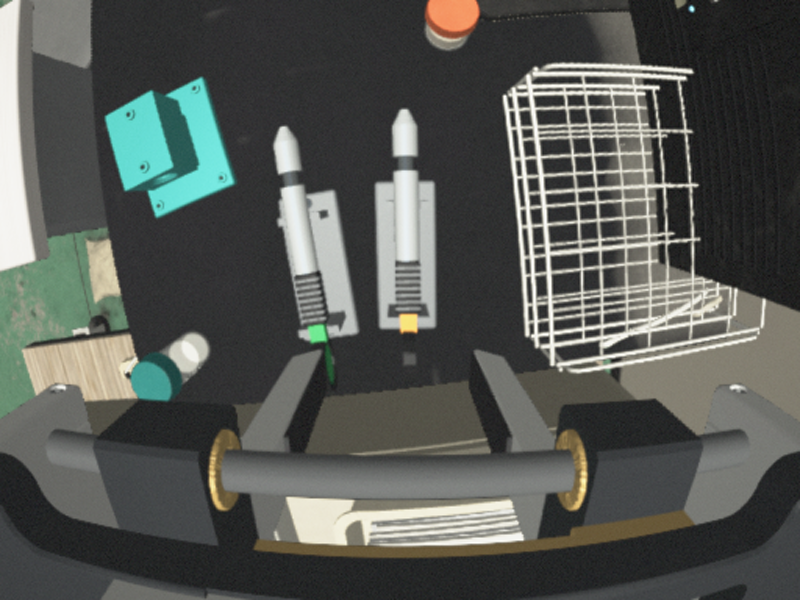

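Run:
```python
from h import *
m=np.load("wm1.npy",allow_pickle=True).item()
def w(u,v,z,n): print(n,(u,v),np.round(atz(m,u*.64,v*.64,z,True)[:2],4))
w(403,110,.055,'nose');w(404,164,.055,'groove');w(407.5,262,.055,'gripfront');w(408,323,.055,'neck');w(407.5,315,.055,'gripback')
w(284,128,.055,'gnose');w(318,333,.055,'gneck')
# grip edges at top z .064
w(396,262,.064,'L');w(421,262,.064,'R');w(395,310,.064,'L');w(422,310,.064,'R')
for p in [(376,182),(434,182),(379,329),(435,329)]: w(*p,0.006,'rest')
im=cv2.imread("pics/wrist2.png"); cv2.imwrite("pics/w2c.png",cv2.resize(im[60:230,215:300],None,fx=3.5,fy=3.5,interpolation=cv2.INTER_CUBIC))
s=env.camera_model("scene")
im=cv2.imread("pics/scene2.png"); cv2.imwrite("pics/s2c.png",cv2.resize(im[180:265,290:400],None,fx=6,fy=6,interpolation=cv2.INTER_CUBIC))
cv2.imwrite("pics/s2h.png",cv2.resize(im[115:175,165:230],None,fx=9,fy=9,interpolation=cv2.INTER_CUBIC))
```

```text
nose (403, 110) [ 0.5552 -0.1041]
groove (404, 164) [ 0.5509 -0.144 ]
gripfront (407.5, 262) [ 0.5445 -0.2156]
neck (408, 323) [ 0.5392 -0.2619]
gripback (407.5, 315) [ 0.5396 -0.2556]
gnose (284, 128) [ 0.4674 -0.1039]
gneck (318, 333) [ 0.4696 -0.2612]
L (396, 262) [ 0.5363 -0.2132]
R (421, 262) [ 0.5541 -0.2154]
L (395, 310) [ 0.5311 -0.2483]
R (422, 310) [ 0.5507 -0.2508]
rest (376, 182) [ 0.5271 -0.1528]
rest (434, 182) [ 0.5746 -0.1587]
rest (379, 329) [ 0.5129 -0.278 ]
rest (435, 329) [ 0.5613 -0.2842]
```

View pics/w2c.png

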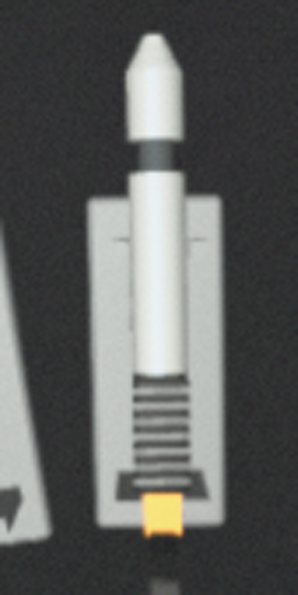

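View pics/s2c.png

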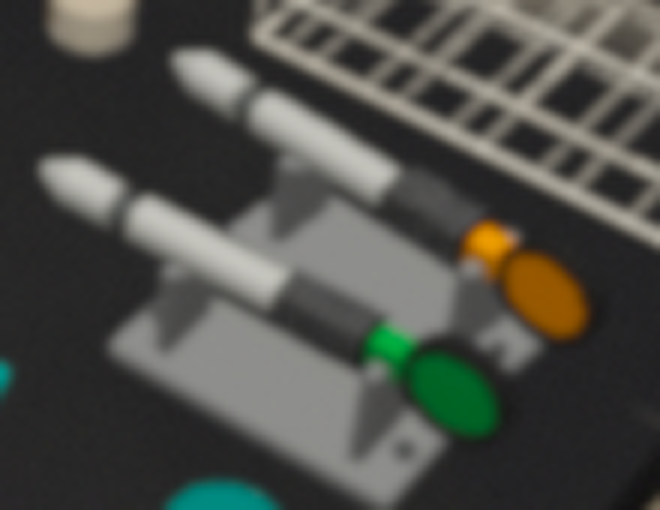

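View pics/s2h.png

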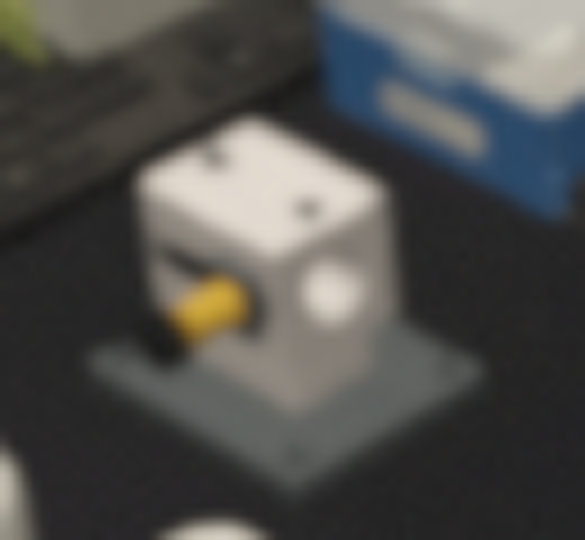

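Run:
```python
from h import *
m=np.load("wm1.npy",allow_pickle=True).item(); s=env.camera_model("scene"); d=env.camera_model("side")
for z in (0,.05,.1,.13,.16):
    print(z,[np.round(atz(m,u*.64,v*.64,z,True)[:2],3) for u,v in [(508,95),(530,340),(565,368),(690,72),(762,300)]], 'scene',[np.round(atz(s,u,v,z)[:2],3) for u,v in [(357,142),(450,180),(333,183),(410,217)]])
print('mouth scene',atz(s,165+330/9,115+292/9,.055))
for p in [(140,185),(275,258),(385,190),(255,120)]: print('top',np.round(atz(s,165+p[0]/9,115+p[1]/9,.078),4))
for p in [(235,300)]: print('sleeve',np.round(atz(s,165+p[0]/9,115+p[1]/9,.055),4))
def sc(u,v): return np.round(atz(s,290+u/6,180+v/6,.055),4)
print('scene nose',sc(180,58),'neck',sc(492,248),'groove',sc(246,100))
im=cv2.imread("pics/scene2.png"); cv2.imwrite("pics/s2b.png",cv2.resize(im[120:240,300:470],None,fx=4.5,fy=4.5,interpolation=cv2.INTER_CUBIC))
```

```text
0 [array([ 0.648, -0.089]), array([ 0.648, -0.308]), array([ 0.682, -0.341]), array([ 0.842, -0.064]), array([ 0.932, -0.304])] scene [array([ 0.877, -0.025]), array([ 0.882, -0.318]), array([ 0.66 , -0.082]), array([ 0.674, -0.303])]
0.05 [array([ 0.635, -0.099]), array([ 0.634, -0.29 ]), array([ 0.664, -0.319]), array([ 0.804, -0.077]), array([ 0.882, -0.286])] scene [array([ 0.808, -0.059]), array([ 0.812, -0.333]), array([ 0.606, -0.113]), array([ 0.618, -0.318])]
0.1 [array([ 0.622, -0.108]), array([ 0.621, -0.272]), array([ 0.647, -0.296]), array([ 0.767, -0.09 ]), array([ 0.833, -0.268])] scene [array([ 0.739, -0.094]), array([ 0.743, -0.347]), array([ 0.551, -0.144]), array([ 0.563, -0.334])]
0.13 [array([ 0.614, -0.114]), array([ 0.613, -0.261]), array([ 0.636, -0.283]), array([ 0.744, -0.097]), array([ 0.803, -0.258])] scene [array([ 0.697, -0.115]), array([ 0.701, -0.356]), array([ 0.519, -0.162]), array([ 0.53 , -0.343])]
0.16 [array([ 0.606, -0.12 ]), array([ 0.605, -0.25 ]), array([ 0.626, -0.27 ]), array([ 0.721, -0.105]), array([ 0.774, -0.247])] scene [array([ 0.656, -0.135]), array([ 0.66 , -0.365]), array([ 0.486, -0.18 ]), array([ 0.497, -0.353])]
mouth scene [0.48940544 0.25592406 0.055     ]
top [0.4692 0.3198 0.078 ]
top [0.4695 0.256  0.078 ]
top [0.5182 0.2584 0.078 ]
top [0.5191 0.3213 0.078 ]
sleeve [0.4667 0.2754 0.055 ]
scene nose [ 0.557  -0.1063  0.055 ] neck [ 0.5428 -0.2612  0.055 ] groove [ 0.5529 -0.142   0.055 ]
```

View pics/s2b.png

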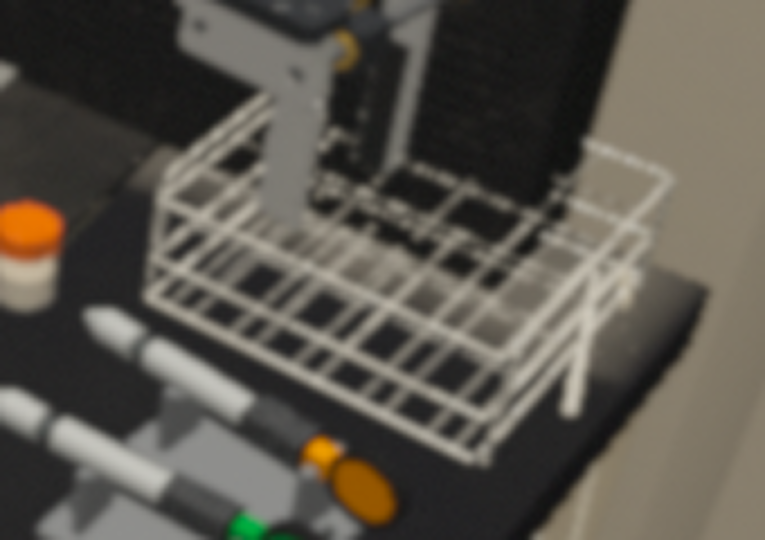

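Run:
```python
from h import *
m=np.load("wm1.npy",allow_pickle=True).item(); s=env.camera_model("scene")
def tri(a,b):
    o1,d1=ray(m,a[0]*.64,a[1]*.64,True); o2,d2=ray(s,300+b[0]/4.5,120+b[1]/4.5)
    A=np.stack([d1,-d2],1); t=np.linalg.lstsq(A,o2-o1,rcond=None)[0]
    p,q=o1+d1*t[0],o2+d2*t[1]; return np.round((p+q)/2,3),np.round(np.linalg.norm(p-q),4)
print(tri((508,95),(165,200)),tri((565,368),(505,355)),tri((540,68),(165,200)))
```

```text
(array([ 0.622, -0.107,  0.097]), np.float64(0.0006)) (array([ 0.652, -0.304,  0.077]), np.float64(0.0063)) (array([ 0.659, -0.084,  0.066]), np.float64(0.0046))
```

>>> step_arm(
  rows=[
    {"claw": 50, "dx": 4, "dy": -1.2, "dz": 20, "yaw": -0.015},
    {"claw": 50, "dx": 4, "dy": -1.2, "dz": 25, "yaw": 0},
    {"claw": 50, "dx": 0, "dy": 0, "dz": 25, "yaw": 0},
    {"claw": 50, "dx": 0, "dy": 0, "dz": 25, "yaw": 0},
    {"claw": 50, "dx": 0, "dy": 0, "dz": 0, "yaw": 0},
    {"claw": 50, "dx": 0, "dy": 0, "dz": 0, "yaw": 0},
  ],
)

```text
time_s: 4.25
ee_pos: [0.5425, -0.2355, 0.1198]
orientation: [3.136, -0.179, -0.001]
ft_force: [0.4, -0.0, 0.7]
finger_gap: 0.0501
```

Run:
```python
from h import *
np.save("wm3.npy",env.camera_model("wrist"),allow_pickle=True)
im=env.get_image("wrist"); cv2.imwrite("pics/wrist3.png",im[:,:,::-1]);cv2.imwrite("pics/wrist3b.png",cv2.resize(im[:,:,::-1],(800,600),interpolation=cv2.INTER_CUBIC))
o=env.get_obs(); print(o['ee_pos'],o['orientation'])
```

```text
[ 0.54335298 -0.23572736  0.12106074] [ 3.13541471e+00 -1.78933798e-01  3.01518936e-03]
```

View pics/wrist3b.png

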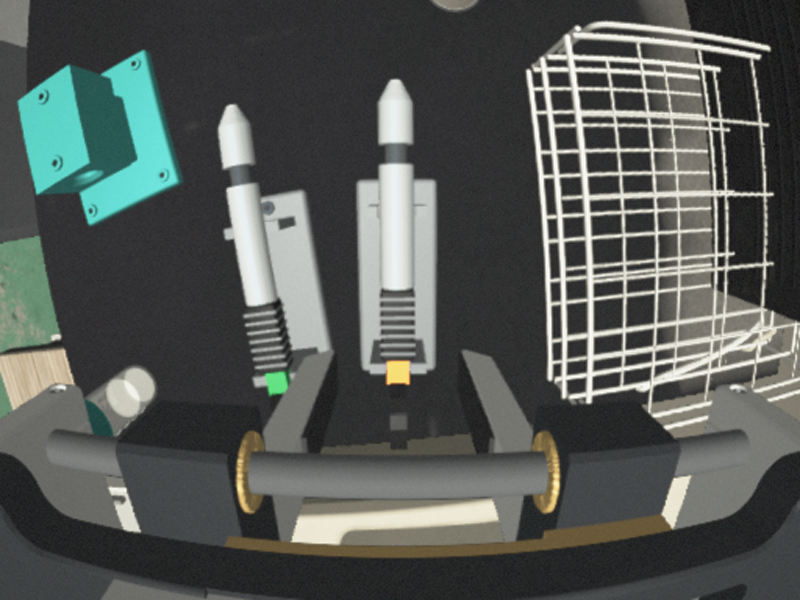

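Run:
```python
from h import *
m=np.load("wm3.npy",allow_pickle=True).item()
def w(u,v,z,n): print(n,(u,v),np.round(atz(m,u*.64,v*.64,z,True)[:2],4))
w(396,80,.055,'nose');w(396,153,.055,'groove');w(397,290,.055,'gripfront');w(398,372,.055,'neck');w(398,360,.061,'neckfront')
```

```text
nose (396, 80) [ 0.5564 -0.1036]
groove (396, 153) [ 0.552 -0.143]
gripfront (397, 290) [ 0.5442 -0.2154]
neck (398, 372) [ 0.5394 -0.2623]
neckfront (398, 360) [ 0.5405 -0.2529]
```

>>> step_arm(
  rows=[
    {"claw": 45, "dx": -1, "dy": -2, "dz": 20, "yaw": 0},
    {"claw": 40, "dx": 0, "dy": 0, "dz": 20, "yaw": 0},
    {"claw": 40, "dx": 0, "dy": 0, "dz": 20, "yaw": 0},
    {"claw": 40, "dx": 0, "dy": 0, "dz": 14, "yaw": 0},
    {"claw": 40, "dx": 0, "dy": 0, "dz": 10, "yaw": 0},
    {"claw": 40, "dx": 0, "dy": 0, "dz": 0, "yaw": 0},
  ],
)

```text
time_s: 4.9
ee_pos: [0.5419, -0.2326, 0.0348]
orientation: [-3.136, 0.178, 0.002]
ft_force: [0.5, 0.3, 0.0]
finger_gap: 0.04
```

>>> step_arm(
  rows=[
    {"claw": 24, "dx": 0, "dy": 0, "dz": 0, "yaw": 0},
    {"claw": 22, "dx": 0, "dy": 0, "dz": 0, "yaw": 0},
    {"claw": 10, "dx": 0, "dy": 0, "dz": 0, "yaw": 0},
    {"claw": 10, "dx": 0, "dy": 0, "dz": 0, "yaw": 0},
    {"claw": 10, "dx": 0, "dy": 0, "dz": 0, "yaw": 0},
  ],
  grip_force=25,
)

```text
time_s: 5.4
ee_pos: [0.543, -0.2331, 0.0366]
orientation: [3.136, -0.177, 0.003]
ft_force: [0.3, -0.2, 3.2]
finger_gap: 0.0178
```

Run:
```python
from h import *
o=env.get_obs(); print(o['ee_pos'],o['orientation'],o['ft_force'],o['finger_gap'])
for n in ("wrist","side"):
    im=env.get_image(n); 
    cv2.imwrite(f"pics/{n}4.png",cv2.resize(im[:,:,::-1],(800,600),interpolation=cv2.INTER_CUBIC)) if n=="wrist" else crop(im,215,85,395,220,4,"pics/side4.png")
```

```text
[ 0.54296794 -0.23309979  0.03655824] [ 3.13560072e+00 -1.77373260e-01  2.73278230e-03] [ 0.29815135 -0.20296529  3.17400675] 0.01775797259994781
```

View pics/wrist4.png

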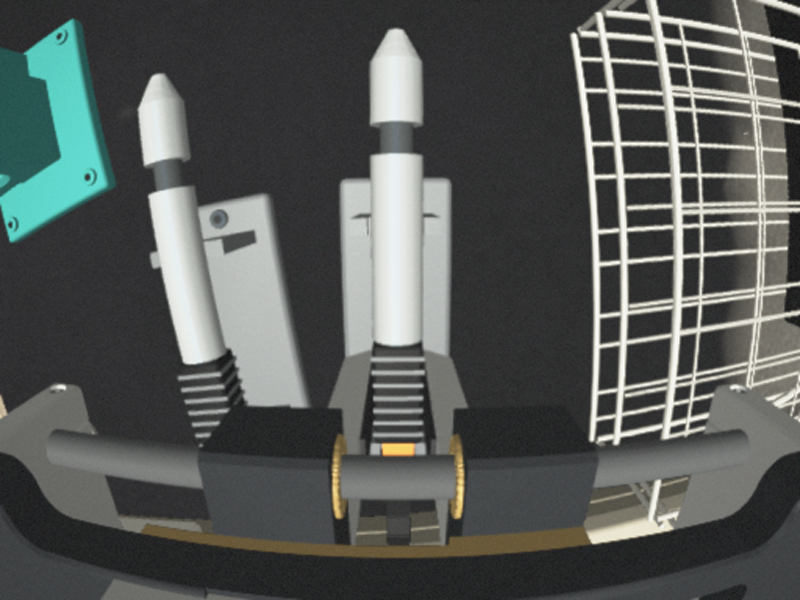

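View pics/side4.png

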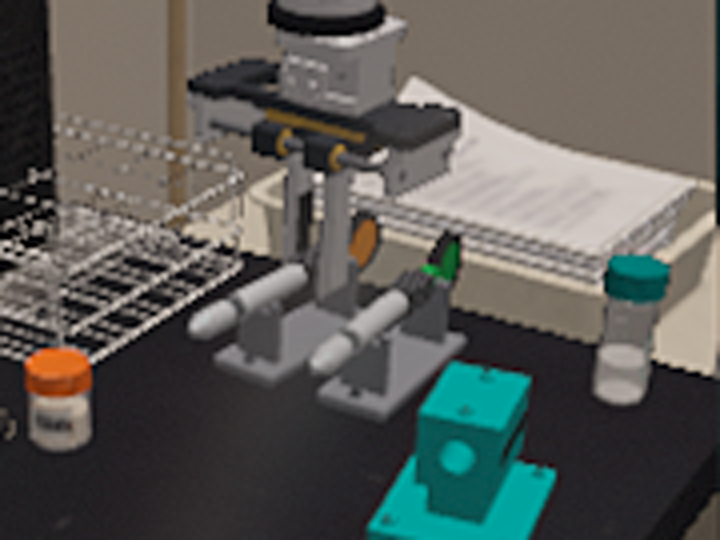

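>>> step_arm(
  rows=[
    {"claw": 10, "dx": 0, "dy": 0, "dz": -5, "yaw": 0},
    {"claw": 10, "dx": 0, "dy": 0, "dz": -10, "yaw": 0},
    {"claw": 10, "dx": 0, "dy": 0, "dz": -20, "yaw": 0},
    {"claw": 10, "dx": 0, "dy": 0, "dz": -25, "yaw": 0},
    {"claw": 10, "dx": 0, "dy": 0, "dz": -25, "yaw": 0},
    {"claw": 10, "dx": 0, "dy": 0, "dz": -25, "yaw": 0},
    {"claw": 10, "dx": 0, "dy": 0, "dz": 0, "yaw": -0.04},
    {"claw": 10, "dx": 0, "dy": 0, "dz": 0, "yaw": -0.04},
    {"claw": 10, "dx": 0, "dy": 0, "dz": 0, "yaw": -0.033},
  ],
  grip_force=40,
)

```text
time_s: 6.4
ee_pos: [0.5421, -0.2326, 0.1458]
orientation: [-3.142, -0.002, 0.001]
ft_force: [-0.3, 0.1, -1.9]
finger_gap: 0.0173
```

>>> step_arm(
  rows=[
    {"claw": 10, "dx": -2, "dy": -12, "dz": 0, "yaw": 0},
    {"claw": 10, "dx": -4, "dy": -25, "dz": 0, "yaw": 0},
    {"claw": 10, "dx": -4, "dy": -25, "dz": 0, "yaw": 0},
    {"claw": 10, "dx": -4, "dy": -25, "dz": 0, "yaw": 0},
    {"claw": 10, "dx": -4, "dy": -25, "dz": 0, "yaw": 0},
    {"claw": 10, "dx": -4, "dy": -25, "dz": 0, "yaw": 0},
    {"claw": 10, "dx": -4, "dy": -25, "dz": 0, "yaw": 0},
    {"claw": 10, "dx": -4, "dy": -25, "dz": 0, "yaw": 0},
    {"claw": 10, "dx": -4, "dy": -25, "dz": 0, "yaw": 0},
    {"claw": 10, "dx": -4, "dy": -25, "dz": 0, "yaw": 0},
    {"claw": 10, "dx": -4, "dy": -25, "dz": 0, "yaw": 0},
    {"claw": 10, "dx": -4, "dy": -25, "dz": 0, "yaw": 0},
    {"claw": 10, "dx": -4, "dy": -25, "dz": 0, "yaw": 0},
    {"claw": 10, "dx": -2, "dy": -12, "dz": 0, "yaw": 0},
    {"claw": 10, "dx": 0, "dy": 0, "dz": 0, "yaw": 0},
    {"claw": 10, "dx": 0, "dy": 0, "dz": 0, "yaw": 0},
  ],
)

```text
time_s: 8.0
ee_pos: [0.4902, 0.0909, 0.1454]
orientation: [3.141, 0.0, -0.0]
ft_force: [-0.5, -0.0, -1.6]
finger_gap: 0.0177
```

```bash
cat > look.py <<'E'
import sys
from h import *
k=sys.argv[1]
o=env.get_obs(); print(o['ee_pos'],o['orientation'],o['ft_force'],o['finger_gap'])
np.save(f"wm{k}.npy",env.camera_model("wrist"),allow_pickle=True)
for n in ("wrist","side","scene"):
    im=env.get_image(n); cv2.imwrite(f"pics/{n}{k}_raw.png",im[:,:,::-1])
    cv2.imwrite(f"pics/{n}{k}.png",cv2.resize(im[:,:,::-1],(800,600),interpolation=cv2.INTER_CUBIC))
E
python3 look.py 5
```

```text
[0.49018665 0.09090842 0.14543997] [ 3.14067055e+00  2.01277921e-04 -1.71156594e-04] [-0.47042503 -0.03730868 -1.58600806] 0.017664898758342772
```

View pics/wrist5.png

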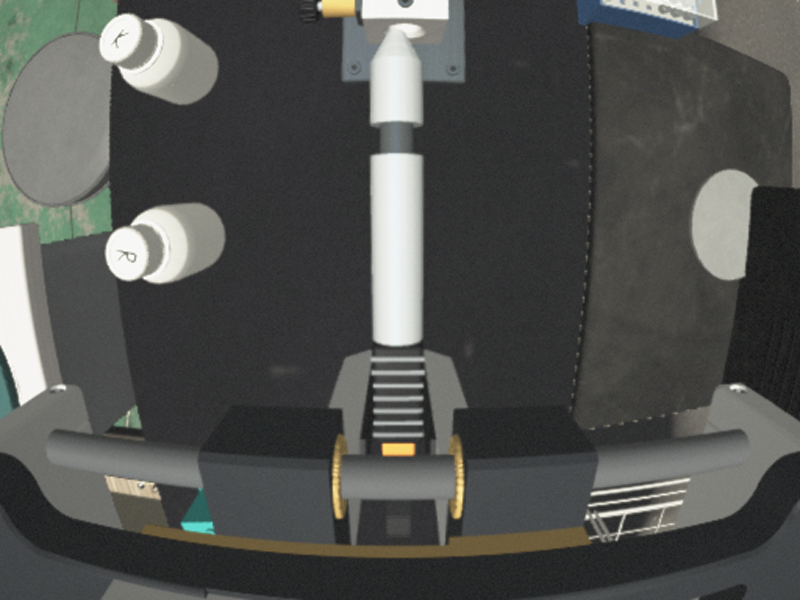

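View pics/side5.png

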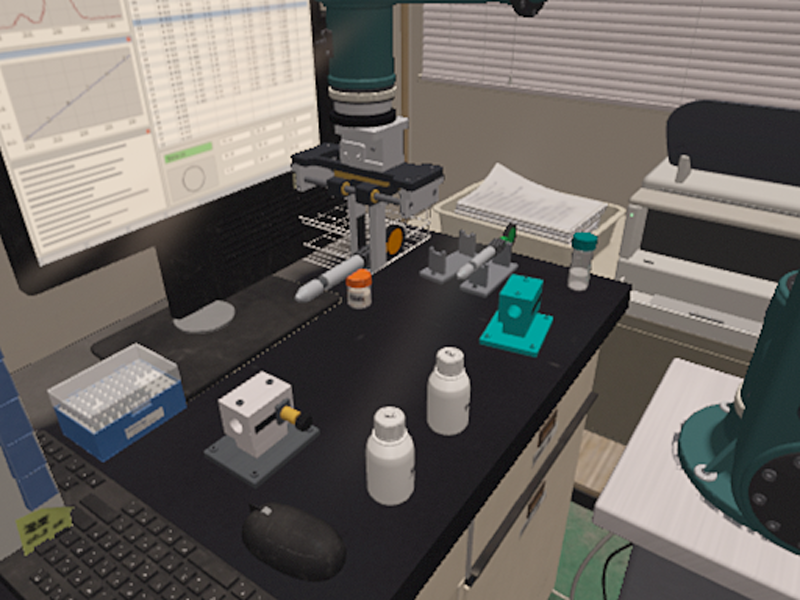

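View pics/scene5.png

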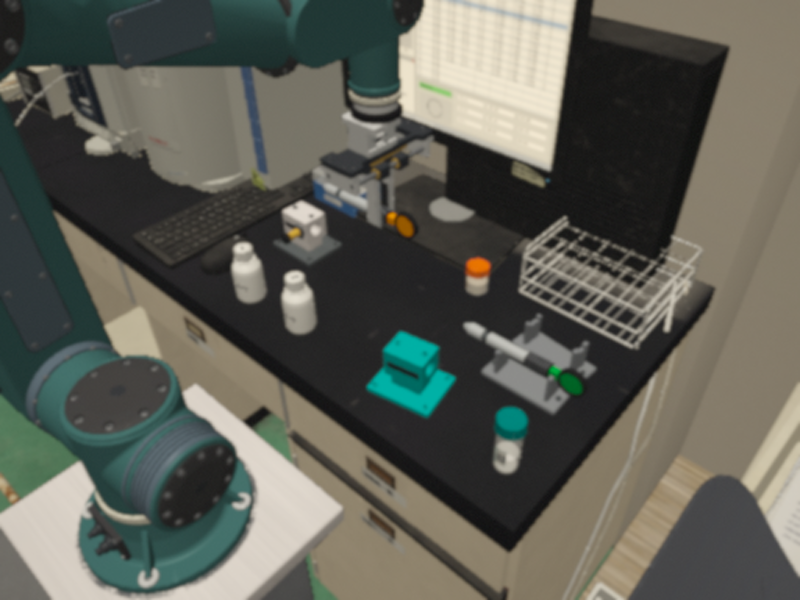

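Run:
```python
from h import *
m=np.load("wm5.npy",allow_pickle=True).item()
def w(u,v,z,n): print(n,(u,v),np.round(atz(m,u*.64,v*.64,z,True)[:2],4))
w(342,82,.008,'footL');w(465,82,.008,'footR');w(398,30,.1644,'nose');w(396.5,139,.1644,'groove');w(396.5,345,.1644,'gripfront')
w(376,36,.078,'blkL');w(447,40,.06,'blkR');w(449,13,.078,'blkTR');w(363,13,.078,'blkTL');w(409,33,.055,'mouth')
im=cv2.imread("pics/wrist5_raw.png"); cv2.imwrite("pics/w5c.png",cv2.resize(im[0:80,180:330],None,fx=5,fy=5,interpolation=cv2.INTER_CUBIC))
```

```text
footL (342, 82) [0.4521 0.241 ]
footR (465, 82) [0.5355 0.2414]
nose (398, 30) [0.4899 0.2213]
groove (396.5, 139) [0.4894 0.1813]
gripfront (396.5, 345) [0.4895 0.1081]
blkL (376, 36) [0.4783 0.2497]
blkR (447, 40) [0.518  0.2541]
blkTR (449, 13) [0.5174 0.2644]
blkTL (363, 13) [0.4711 0.264 ]
mouth (409, 33) [0.4964 0.2598]
```

View pics/w5c.png

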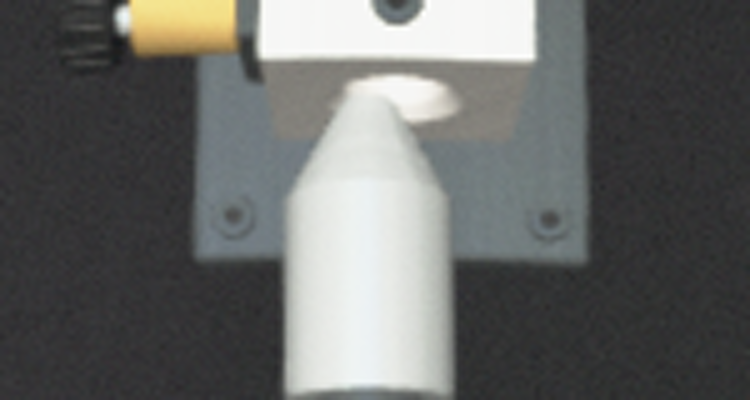

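Run:
```python
from h import *
m=np.load("wm5.npy",allow_pickle=True).item()
def w(u,v,z,n): print(n,(u,v),np.round(atz(m,180+u/5,v/5,z,True)[:2],4))
w(195,262,.008,'fL');w(588,263,.008,'fR');w(258,57,.078,'tL');w(537,60,.078,'tR');w(397,3,.078,'screw');w(232,215,.008,'s1');w(550,219,.008,'s2');w(366,92,.1644,'nose');w(462,98,.055,'bore R');w(285,230,.1644,'sl');w(449,230,.1644,'sr')
# front plane intersection for bore at y=.262
o,d=ray(m,180+462/5,98/5,True); print(o+d*((.262-o[1])/d[1]))
```

```text
fL (195, 262) [0.4522 0.2411]
fR (588, 263) [0.5355 0.2413]
tL (258, 57) [0.4706 0.261 ]
tR (537, 60) [0.5174 0.2608]
screw (397, 3) [0.4939 0.2713]
s1 (232, 215) [0.46   0.2515]
s2 (550, 219) [0.5275 0.251 ]
nose (366, 92) [0.4891 0.2218]
bore R (462, 98) [0.5061 0.2616]
sl (285, 230) [0.4804 0.2055]
sr (449, 230) [0.498  0.2055]
[0.50613812 0.262      0.05383122]
```

Run:
```python
from h import *
s=env.camera_model("side");c=env.camera_model("scene");k=.64
for b,t in [((448,422),(450,354)),((390,490),(389,415))]:
    p=atz(s,b[0]*k,b[1]*k,0); print('base',p)
    # height: find z so projection row matches
    for z in np.arange(.05,.15,.01): print(round(z,2),np.round(proj(s,[p[0],p[1],z])/k,0),end=' ')
    print()
```

```text
base [0.33750897 0.13880462 0.        ]
0.05 [449. 389.] 0.06 [450. 383.] 0.07 [450. 376.] 0.08 [450. 369.] 0.09 [451. 362.] 0.1 [451. 354.] 0.11 [451. 347.] 0.12 [452. 340.] 0.13 [452. 332.] 0.14 [452. 325.] 
base [0.33311904 0.26556531 0.        ]
0.05 [389. 455.] 0.06 [389. 448.] 0.07 [389. 441.] 0.08 [389. 433.] 0.09 [389. 426.] 0.1 [389. 418.] 0.11 [388. 410.] 0.12 [388. 402.] 0.13 [388. 394.] 0.14 [388. 385.]
```

>>> step_arm(
  rows=[
    {"claw": 10, "dx": 2, "dy": 0, "dz": 10, "yaw": 0},
    {"claw": 10, "dx": 2.5, "dy": 0, "dz": 20, "yaw": 0},
    {"claw": 10, "dx": 0, "dy": 0, "dz": 20, "yaw": 0},
    {"claw": 10, "dx": 0, "dy": 0, "dz": 20, "yaw": 0},
    {"claw": 10, "dx": 0, "dy": 0, "dz": 20, "yaw": 0},
    {"claw": 10, "dx": 0, "dy": 0, "dz": 12, "yaw": 0},
    {"claw": 10, "dx": 0, "dy": 0, "dz": 8, "yaw": 0},
    {"claw": 10, "dx": 0, "dy": 0, "dz": 0, "yaw": 0},
    {"claw": 10, "dx": 0, "dy": 0, "dz": 0, "yaw": 0},
  ],
)

```text
time_s: 9.05
ee_pos: [0.4955, 0.0912, 0.036]
orientation: [3.142, -0.0, 0.002]
ft_force: [-0.0, -0.3, -1.8]
finger_gap: 0.0175
```

```bash
python3 look.py 6
python3 - <<'E'
from h import *
im=cv2.imread("pics/wrist6_raw.png"); cv2.imwrite("pics/w6c.png",cv2.resize(im[0:80,180:330],None,fx=5,fy=5,interpolation=cv2.INTER_CUBIC))
im=cv2.imread("pics/side6_raw.png"); cv2.imwrite("pics/s6c.png",cv2.resize(im[170:320,120:280],None,fx=5,fy=4,interpolation=cv2.INTER_CUBIC))
im=cv2.imread("pics/scene6_raw.png"); cv2.imwrite("pics/c6c.png",cv2.resize(im[100:190,160:280],None,fx=6,fy=6,interpolation=cv2.INTER_CUBIC))
E
```

```text
[0.49545132 0.09118661 0.03603499] [ 3.14158748e+00 -4.16297711e-04  1.78990824e-03] [-0.00594693 -0.27998554 -1.84102274] 0.01745903661635272
```

View pics/w6c.png

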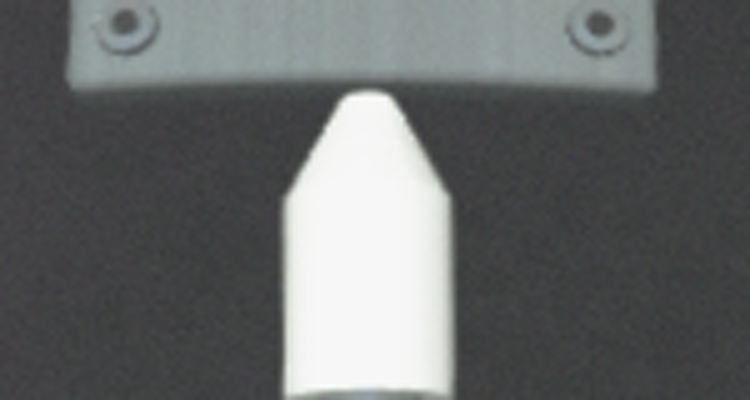

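View pics/s6c.png

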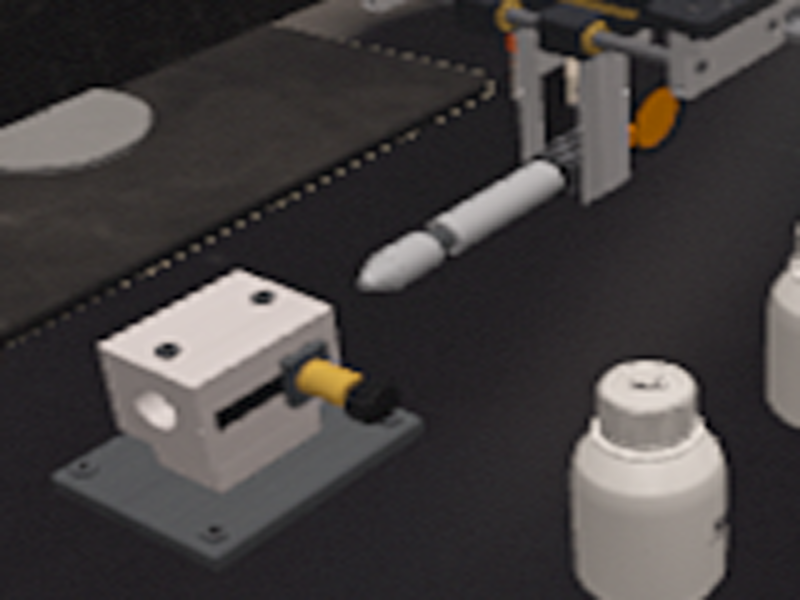

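View pics/c6c.png

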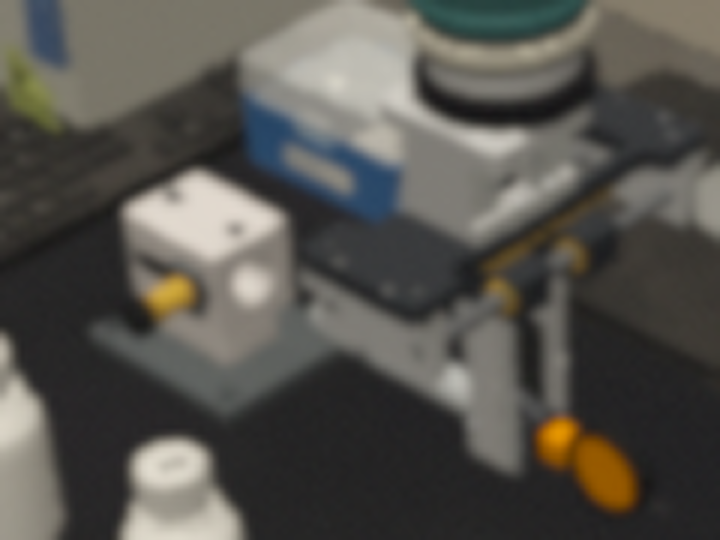

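Run:
```python
from h import *
m=np.load("wm6.npy",allow_pickle=True).item()
def w(u,v,z,n): print(n,(u,v),np.round(atz(m,180+u/5,v/5,z,True)[:2],4))
w(70,88,.008,'fL');w(657,88,.008,'fR');w(125,25,.008,'s1');w(600,25,.008,'s2');w(367,92,.055,'nose');w(284,230,.055,'sl');w(452,230,.055,'sr');w(284,380,.055,'sl');w(453,380,.055,'sr')
print(m['cam_to_world'])
# side: bore far centre and shaft axis
s=env.camera_model("side")
def d(u,v,z,n): print(n,np.round(atz(s,120+u/5,170+v/4,z),4))
d(155,410,.055,'far bore');d(366,282,.055,'nose');d(443,236,.055,'groove');d(560,172,.055,'gripfront')
for p in [(98,344),(193,388),(240,268),(335,308)]: d(*p,.078,'top')
d(300,372,.055,'slv')
```

```text
fL (70, 88) [0.4521 0.2422]
fR (657, 88) [0.5355 0.2421]
s1 (125, 25) [0.4598 0.2519]
s2 (600, 25) [0.5275 0.2518]
nose (367, 92) [0.4945 0.2222]
sl (284, 230) [0.4856 0.2058]
sr (452, 230) [0.5036 0.2058]
sl (284, 380) [0.4857 0.1888]
sr (453, 380) [0.5037 0.1888]
[[ 9.99999571e-01 -5.46953018e-04 -7.46947059e-04  4.94900069e-01]
 [ 7.14489089e-04  9.69020644e-01  2.46978705e-01  1.62155893e-01]
 [ 5.88721372e-04 -2.46979132e-01  9.69020620e-01  2.15590202e-01]
 [ 0.00000000e+00  0.00000000e+00  0.00000000e+00  1.00000000e+00]]
far bore [0.4916 0.3273 0.055 ]
nose [0.4932 0.2218 0.055 ]
groove [0.4935 0.1775 0.055 ]
gripfront [0.4906 0.107  0.055 ]
top [0.5163 0.3259 0.078 ]
top [0.4692 0.3272 0.078 ]
top [0.5154 0.2611 0.078 ]
top [0.4672 0.2629 0.078 ]
slv [0.4685 0.2821 0.055 ]
```

>>> step_arm(
  rows=[
    {"claw": 10, "dx": -0.8, "dy": -10, "dz": 0, "yaw": 0},
    {"claw": 10, "dx": 0, "dy": -10, "dz": 0, "yaw": 0},
    {"claw": 10, "dx": 0, "dy": -10, "dz": 0, "yaw": 0},
    {"claw": 10, "dx": 0, "dy": -6, "dz": 0, "yaw": 0},
    {"claw": 10, "dx": 0, "dy": -4, "dz": 0, "yaw": 0},
    {"claw": 10, "dx": 0, "dy": -3, "dz": 0, "yaw": 0},
    {"claw": 10, "dx": 0, "dy": -3, "dz": 0, "yaw": 0},
    {"claw": 10, "dx": 0, "dy": 0, "dz": 0, "yaw": 0},
  ],
)

```text
time_s: 10.0
ee_pos: [0.494, 0.1375, 0.0354]
orientation: [3.142, 0.0, -0.0]
ft_force: [-0.4, -0.5, -2.5]
finger_gap: 0.0176
```

>>> step_arm(
  rows=[
    {"claw": 10, "dx": 0, "dy": -3, "dz": 0, "yaw": 0},
    {"claw": 10, "dx": 0, "dy": -3, "dz": 0, "yaw": 0},
    {"claw": 10, "dx": 0, "dy": -2, "dz": 0, "yaw": 0},
    {"claw": 10, "dx": 0, "dy": 0, "dz": 0, "yaw": 0},
  ],
)

```text
time_s: 10.4
ee_pos: [0.4943, 0.1456, 0.0357]
orientation: [-3.141, -0.0, -0.001]
ft_force: [-0.4, 0.3, -1.3]
finger_gap: 0.0176
```

```bash
python3 look.py 7
python3 - <<'E'
from h import *
im=cv2.imread("pics/side7_raw.png"); cv2.imwrite("pics/s7c.png",cv2.resize(im[170:320,120:280],None,fx=5,fy=4,interpolation=cv2.INTER_CUBIC))
im=cv2.imread("pics/wrist7_raw.png"); cv2.imwrite("pics/w7c.png",cv2.resize(im[0:120,180:330],None,fx=5,fy=5,interpolation=cv2.INTER_CUBIC))
E
```

```text
[0.49430891 0.14560852 0.03570459] [-3.14118209e+00 -1.24943035e-04 -1.00729534e-03] [-0.36266917  0.28981793 -1.34875765] 0.017603129806333464
```

View pics/s7c.png

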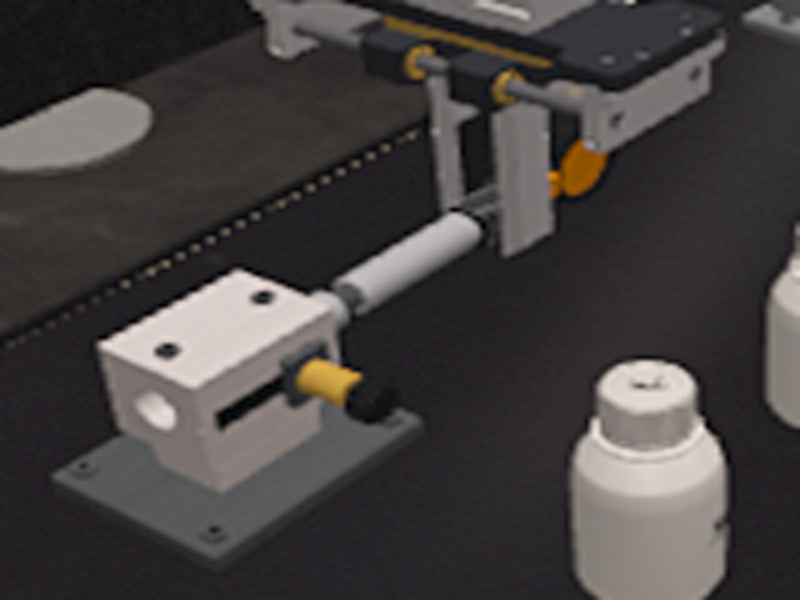

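View pics/w7c.png

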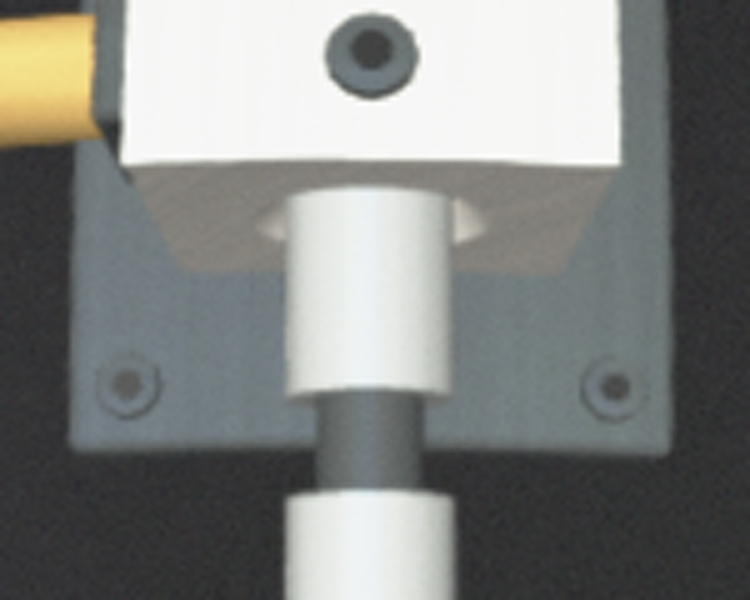

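Run:
```python
from h import *
m=np.load("wm7.npy",allow_pickle=True).item()
def w(u,v,z,n): print(n,(u,v),np.round(atz(m,180+u/5,v/5,z,True)[:2],4))
w(122,163,.078,'tL');w(622,163,.078,'tR');w(50,16,.055,'sl far');w(50,141,.055,'sl near');w(372,52,.078,'screw')
w(369,390,.064,'groove front edge');w(369,490,.064,'groove back');w(286,340,.055,'l');w(453,340,.055,'r')
w(70,450,.008,'fl');w(670,455,.008,'fR')
```

```text
tL (122, 163) [0.4706 0.2612]
tR (622, 163) [0.5171 0.2613]
sl far (50, 16) [0.4581 0.2877]
sl near (50, 141) [0.4586 0.272 ]
screw (372, 52) [0.4938 0.2721]
groove front edge (369, 390) [0.4936 0.2405]
groove back (369, 490) [0.4936 0.2302]
l (286, 340) [0.4847 0.2476]
r (453, 340) [0.5025 0.2476]
fl (70, 450) [0.4519 0.2419]
fR (670, 455) [0.5353 0.2412]
```

>>> step_arm(
  rows=[
    {"claw": 10, "dx": 0.2, "dy": -2, "dz": 0, "yaw": 0},
    {"claw": 10, "dx": 0, "dy": -2, "dz": 0, "yaw": 0},
    {"claw": 10, "dx": 0, "dy": -2, "dz": 0, "yaw": 0},
    {"claw": 10, "dx": 0, "dy": -2, "dz": 0, "yaw": 0},
    {"claw": 10, "dx": 0, "dy": -2, "dz": 0, "yaw": 0},
  ],
)

```text
time_s: 11.05
ee_pos: [0.4945, 0.155, 0.0356]
orientation: [3.141, -0.0, 0.001]
ft_force: [0.5, -2.5, 0.5]
finger_gap: 0.0177
```

>>> step_arm(
  rows=[
    {"claw": 10, "dx": 0, "dy": -2, "dz": 0, "yaw": 0},
    {"claw": 10, "dx": 0, "dy": -2, "dz": 0, "yaw": 0},
    {"claw": 10, "dx": 0, "dy": -2, "dz": 0, "yaw": 0},
    {"claw": 10, "dx": 0, "dy": -2, "dz": 0, "yaw": 0},
    {"claw": 10, "dx": 0, "dy": -2, "dz": 0, "yaw": 0},
  ],
)

```text
time_s: 11.55
ee_pos: [0.4948, 0.164, 0.0358]
orientation: [3.139, -0.001, 0.001]
ft_force: [1.5, -4.5, 0.8]
finger_gap: 0.0179
```

```bash
python3 look.py 8
python3 - <<'E'
from h import *
im=cv2.imread("pics/wrist8_raw.png"); cv2.imwrite("pics/w8c.png",cv2.resize(im[0:120,180:330],None,fx=5,fy=5,interpolation=cv2.INTER_CUBIC))
E
```

```text
[0.49476218 0.16399485 0.03579345] [ 3.13922723e+00 -1.43435629e-03  1.31798430e-03] [ 1.49925818 -4.4958047   0.78437432] 0.01793502047327295
```

View pics/w8c.png

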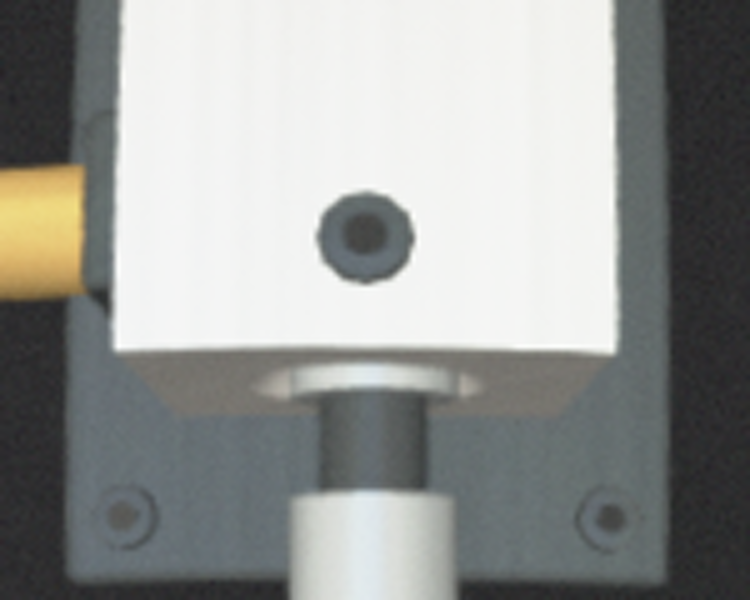

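>>> step_arm(
  rows=[
    {"claw": 10, "dx": -0.3, "dy": -2, "dz": 0, "yaw": 0},
    {"claw": 10, "dx": 0, "dy": -2, "dz": 0, "yaw": 0},
    {"claw": 10, "dx": 0, "dy": -2, "dz": 0, "yaw": 0},
    {"claw": 10, "dx": 0, "dy": -2, "dz": 0, "yaw": 0},
    {"claw": 10, "dx": 0, "dy": -2, "dz": 0, "yaw": 0},
  ],
)

```text
time_s: 12.2
ee_pos: [0.4943, 0.1755, 0.0356]
orientation: [-3.142, 0.0, -0.001]
ft_force: [2.6, -4.5, 0.3]
finger_gap: 0.0179
```

>>> step_arm(
  rows=[
    {"claw": 10, "dx": 0, "dy": -2, "dz": 0, "yaw": 0},
    {"claw": 10, "dx": 0, "dy": -2, "dz": 0, "yaw": 0},
    {"claw": 10, "dx": 0, "dy": -2, "dz": 0, "yaw": 0},
  ],
)

```text
time_s: 12.5
ee_pos: [0.4942, 0.1815, 0.0356]
orientation: [3.142, -0.0, 0.001]
ft_force: [3.5, -3.4, 0.8]
finger_gap: 0.0174
```

```bash
python3 look.py 9
python3 - <<'E'
from h import *
im=cv2.imread("pics/wrist9_raw.png"); cv2.imwrite("pics/w9c.png",cv2.resize(im[0:150,180:330],None,fx=4,fy=4,interpolation=cv2.INTER_CUBIC))
E
```

```text
[0.49420668 0.18146243 0.03558406] [ 3.14156242e+00 -4.21692676e-05  9.12048560e-04] [ 3.50537226 -3.35770906  0.83791764] 0.0173610435381372
```

View pics/w9c.png

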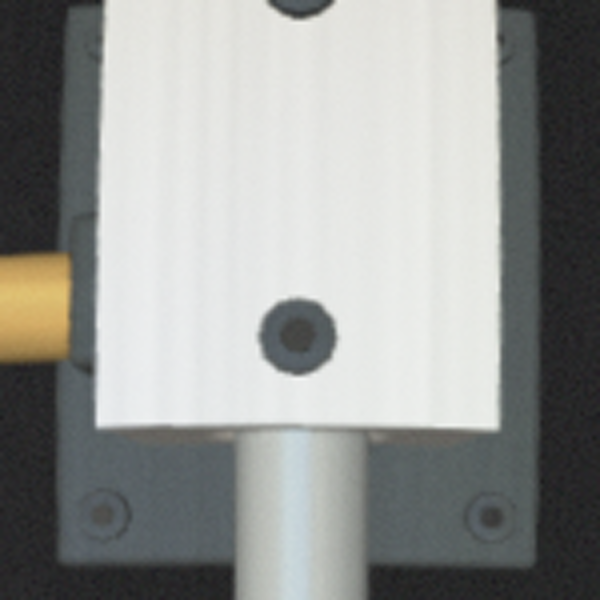

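Run:
```python
from h import *
m=np.load("wm9.npy",allow_pickle=True).item()
def w(u,v,z,n): print(n,(u,v),np.round(atz(m,180+u/4,v/4,z,True)[:2],4))
w(30,254,.055,'sl far');w(30,361,.055,'sl near');w(297,428,.078,'mouth edge');w(297,336,.078,'screw')
```

```text
sl far (30, 254) [0.4576 0.2871]
sl near (30, 361) [0.4577 0.272 ]
mouth edge (297, 428) [0.4937 0.2606]
screw (297, 336) [0.4937 0.2713]
```

>>> step_arm(
  rows=[
    {"claw": 10, "dx": 0, "dy": -1, "dz": 0, "yaw": 0},
    {"claw": 10, "dx": 0, "dy": -1, "dz": 0, "yaw": 0},
    {"claw": 10, "dx": 0, "dy": -1, "dz": 0, "yaw": 0},
  ],
)

```text
time_s: 12.95
ee_pos: [0.4941, 0.184, 0.0356]
orientation: [3.141, -0.0, 0.0]
ft_force: [2.7, -3.6, 1.4]
finger_gap: 0.0179
```

>>> step_arm(
  rows=[
    {"claw": 10, "dx": 0, "dy": -1, "dz": 0, "yaw": 0},
  ],
)

```text
time_s: 13.05
ee_pos: [0.494, 0.1855, 0.0355]
orientation: [-3.141, 0.0, -0.0]
ft_force: [3.8, -1.8, 1.0]
finger_gap: 0.0175
```

>>> step_arm(
  rows=[
    {"claw": 10, "dx": 0, "dy": -1, "dz": 0, "yaw": 0},
  ],
)

```text
time_s: 13.15
ee_pos: [0.4939, 0.1875, 0.0355]
orientation: [-3.139, 0.0, -0.0]
ft_force: [2.4, 2.3, -1.0]
finger_gap: 0.0176
```

>>> step_arm(
  rows=[
    {"claw": 10, "dx": 0, "dy": -1, "dz": 0, "yaw": 0},
    {"claw": 10, "dx": 0, "dy": 0, "dz": 0, "yaw": 0},
  ],
)

```text
time_s: 13.35
ee_pos: [0.4938, 0.188, 0.0354]
orientation: [-3.141, -0.001, 0.0]
ft_force: [2.4, 0.6, 0.0]
finger_gap: 0.0177
```

>>> step_arm(
  rows=[
    {"claw": 10, "dx": 0, "dy": -1, "dz": 0, "yaw": 0},
    {"claw": 10, "dx": 0, "dy": 0, "dz": 0, "yaw": 0},
  ],
)

```text
time_s: 13.55
ee_pos: [0.4938, 0.1882, 0.0354]
orientation: [3.141, 0.0, -0.0]
ft_force: [2.5, -1.4, 1.2]
finger_gap: 0.0176
```

>>> step_arm(
  rows=[
    {"claw": 10, "dx": 0, "dy": -0.7, "dz": 0, "yaw": 0},
    {"claw": 10, "dx": 0, "dy": 0, "dz": 0, "yaw": 0},
  ],
)

```text
time_s: 13.75
ee_pos: [0.4939, 0.1886, 0.0355]
orientation: [3.141, -0.0, -0.0]
ft_force: [1.9, -3.4, 0.7]
finger_gap: 0.0177
```

>>> step_arm(
  rows=[
    {"claw": 10, "dx": 0, "dy": 1, "dz": 0, "yaw": 0},
    {"claw": 10, "dx": 0, "dy": 1, "dz": 0, "yaw": 0},
    {"claw": 10, "dx": 0, "dy": 0, "dz": 0, "yaw": 0},
  ],
)

```text
time_s: 14.05
ee_pos: [0.4938, 0.1879, 0.0354]
orientation: [-3.14, -0.0, 0.0]
ft_force: [2.7, 3.4, -0.5]
finger_gap: 0.0178
```

>>> step_arm(
  rows=[
    {"claw": 10, "dx": 0, "dy": 1, "dz": 0, "yaw": 0},
    {"claw": 10, "dx": 0, "dy": 0, "dz": 0, "yaw": 0},
  ],
)

```text
time_s: 14.25
ee_pos: [0.4938, 0.1875, 0.0354]
orientation: [-3.139, -0.0, 0.0]
ft_force: [2.4, 5.8, -0.3]
finger_gap: 0.0177
```

>>> step_arm(
  rows=[
    {"claw": 10, "dx": 0, "dy": 1, "dz": 0, "yaw": 0},
    {"claw": 10, "dx": 0, "dy": 0, "dz": 0, "yaw": 0},
  ],
)

```text
time_s: 14.45
ee_pos: [0.4938, 0.1872, 0.0354]
orientation: [-3.137, -0.0, -0.0]
ft_force: [2.0, 8.2, -1.3]
finger_gap: 0.0177
```

>>> step_arm(
  rows=[
    {"claw": 10, "dx": 0.5, "dy": -1.5, "dz": 0, "yaw": 0},
    {"claw": 10, "dx": 0, "dy": -1.4, "dz": 0, "yaw": 0},
    {"claw": 10, "dx": 0, "dy": 0, "dz": 0, "yaw": 0},
  ],
)

```text
time_s: 14.75
ee_pos: [0.4942, 0.1877, 0.0355]
orientation: [3.141, 0.001, -0.001]
ft_force: [1.7, 0.9, 1.1]
finger_gap: 0.018
```

```bash
python3 look.py 10
python3 - <<'E'
from h import *
im=cv2.imread("pics/wrist10_raw.png"); cv2.imwrite("pics/w10c.png",cv2.resize(im[0:250,150:360],None,fx=3,fy=2.4,interpolation=cv2.INTER_CUBIC))
im=cv2.imread("pics/side10_raw.png"); cv2.imwrite("pics/s10c.png",cv2.resize(im[170:320,120:280],None,fx=5,fy=4,interpolation=cv2.INTER_CUBIC))
E
```

```text
[0.49422188 0.18772005 0.03545791] [ 3.14092206e+00  5.91824849e-04 -7.77558576e-04] [1.67318454 0.92421458 1.0613297 ] 0.017950784824934056
```

View pics/s10c.png

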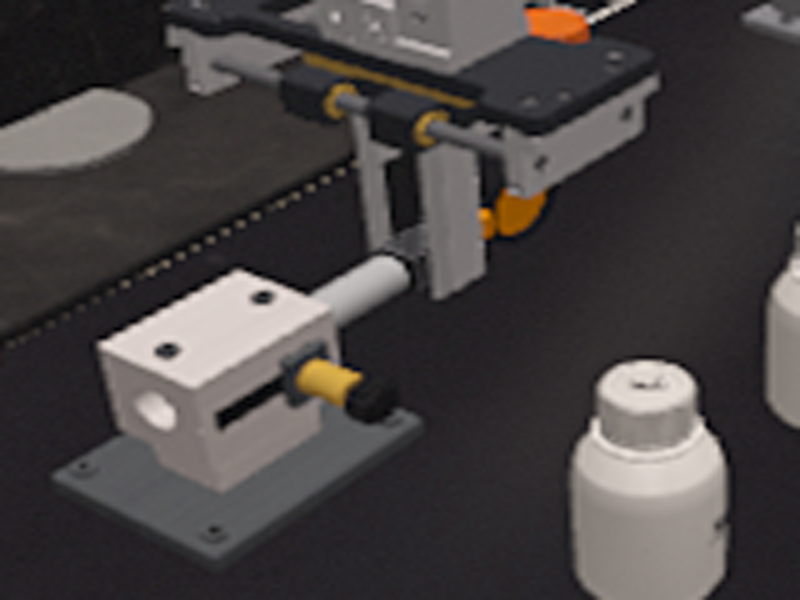

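>>> step_arm(
  rows=[
    {"claw": 20, "dx": 0, "dy": 0, "dz": 0, "yaw": 0},
    {"claw": 24, "dx": 0, "dy": 0, "dz": 0, "yaw": 0},
    {"claw": 30, "dx": 0, "dy": 0, "dz": 0, "yaw": 0},
    {"claw": 40, "dx": 0, "dy": 0, "dz": 0, "yaw": 0},
    {"claw": 44, "dx": 0, "dy": 0, "dz": 0, "yaw": 0},
    {"claw": 44, "dx": 0, "dy": 0, "dz": 0, "yaw": 0},
  ],
)

```text
time_s: 15.5
ee_pos: [0.4944, 0.1878, 0.0354]
orientation: [3.141, 0.0, -0.0]
ft_force: [-1.0, -0.4, -0.1]
finger_gap: 0.0435
```

```bash
python3 look.py 11
python3 - <<'E'
from h import *
im=cv2.imread("pics/side11_raw.png"); cv2.imwrite("pics/s11c.png",cv2.resize(im[170:320,120:280],None,fx=5,fy=4,interpolation=cv2.INTER_CUBIC))
E
```

```text
[0.49437199 0.18778854 0.03539243] [ 3.14135590e+00  6.46213251e-05 -2.80229139e-04] [-0.97145372 -0.37036286 -0.0958526 ] 0.04350656814981587
```

View pics/wrist11.png

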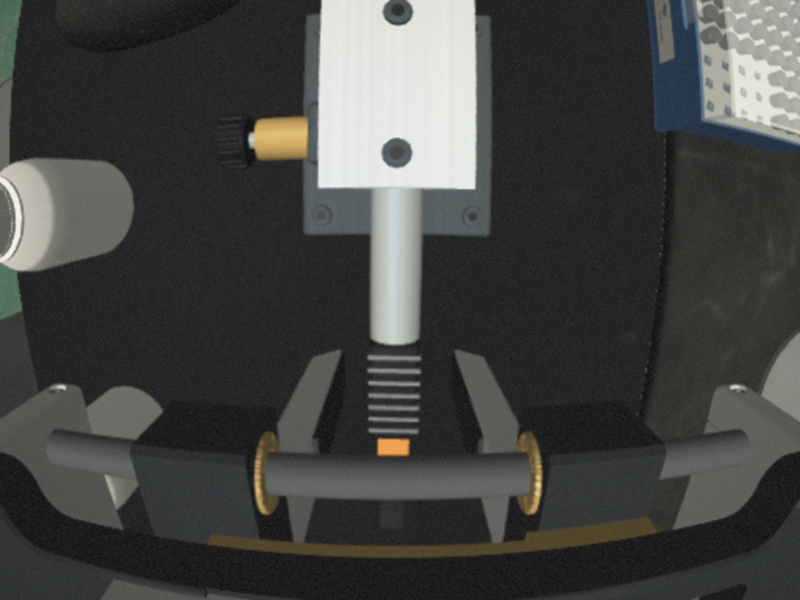

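View pics/s11c.png

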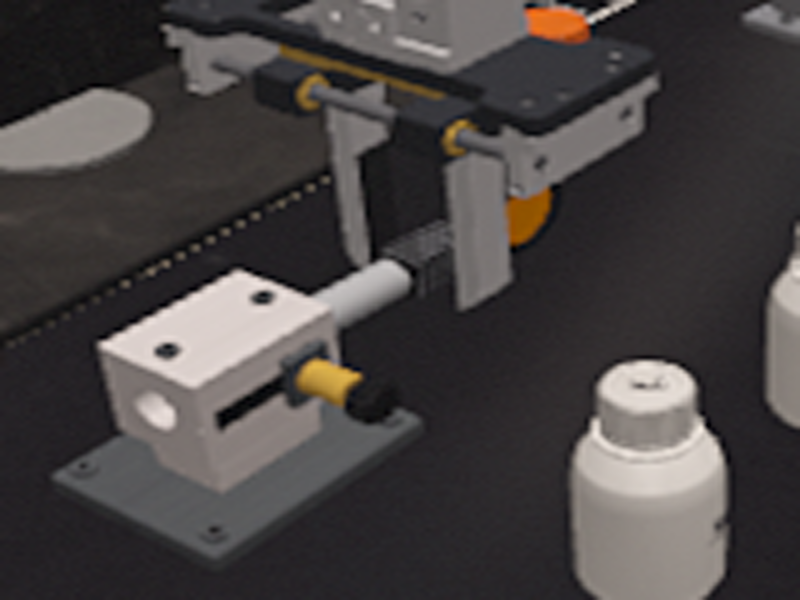

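>>> step_arm(
  rows=[
    {"claw": 50, "dx": 0, "dy": 0, "dz": -5, "yaw": 0},
    {"claw": 50, "dx": 0, "dy": 0, "dz": -10, "yaw": 0},
    {"claw": 50, "dx": 0, "dy": 0, "dz": -20, "yaw": 0},
    {"claw": 50, "dx": 0, "dy": 0, "dz": -25, "yaw": 0},
    {"claw": 50, "dx": 0, "dy": 0, "dz": -25, "yaw": 0},
    {"claw": 50, "dx": 0, "dy": 0, "dz": -25, "yaw": 0},
    {"claw": 50, "dx": 0, "dy": 0, "dz": -20, "yaw": 0},
    {"claw": 50, "dx": 0, "dy": 0, "dz": 0, "yaw": 0},
    {"claw": 50, "dx": 0, "dy": 0, "dz": 0, "yaw": 0},
  ],
)

```text
time_s: 16.55
ee_pos: [0.4946, 0.1879, 0.1659]
orientation: [-3.141, -0.0, -0.002]
ft_force: [-0.5, 0.0, -0.0]
finger_gap: 0.0501
```

```bash
python3 look.py 12
python3 - <<'E'
from h import *
im=cv2.imread("pics/side12_raw.png"); cv2.imwrite("pics/s12c.png",cv2.resize(im[150:320,120:280],None,fx=5,fy=3.5,interpolation=cv2.INTER_CUBIC))
m=np.load("wm11.npy",allow_pickle=True).item()
for u,v,z,n in [(396,187,.078,'mouth'),(395,345,.060,'gripfront'),(395,436,.064,'gripback'),(280,117,.055,'sl'),(280,159,.055,'sl')]: print(n,atz(m,u*.64,v*.64,z,True))
E
```

```text
[0.49463168 0.18790551 0.16593907] [-3.14138769e+00 -2.68421922e-05 -2.00524439e-03] [-0.48791035  0.027161   -0.00143915] 0.05009904585693655
mouth [0.49356361 0.26107468 0.078     ]
gripfront [0.4931721  0.20686242 0.06      ]
gripback [0.49316577 0.17251836 0.064     ]
sl [0.4532718  0.28721762 0.055     ]
sl [0.45328543 0.27220569 0.055     ]
```

View pics/wrist12.png

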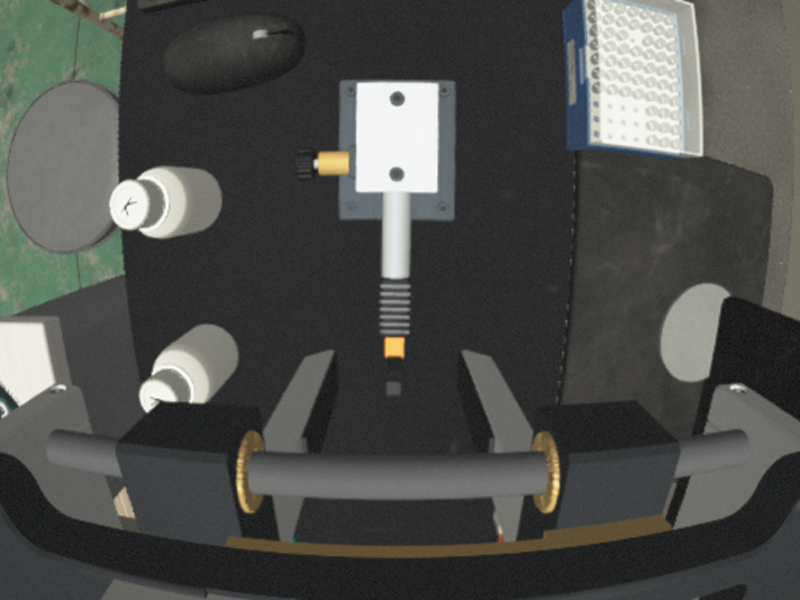

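View pics/s12c.png

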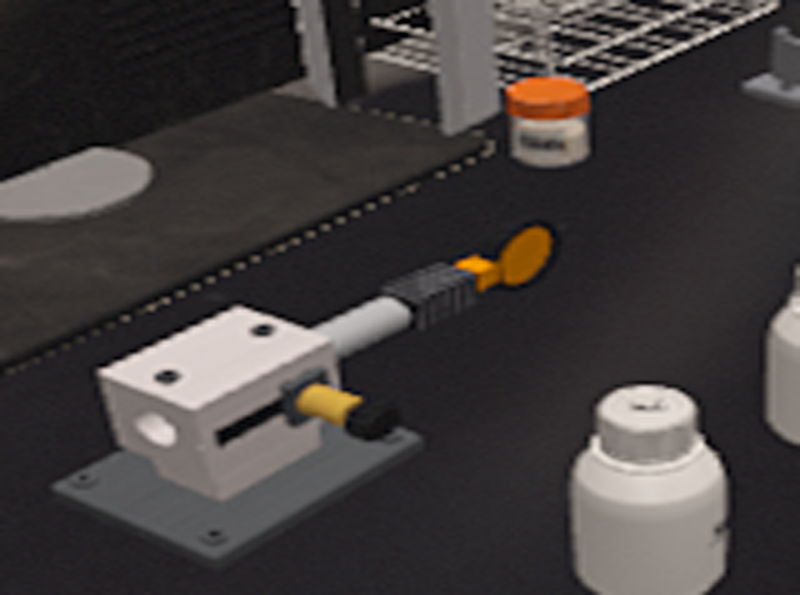

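View pics/scene12.png

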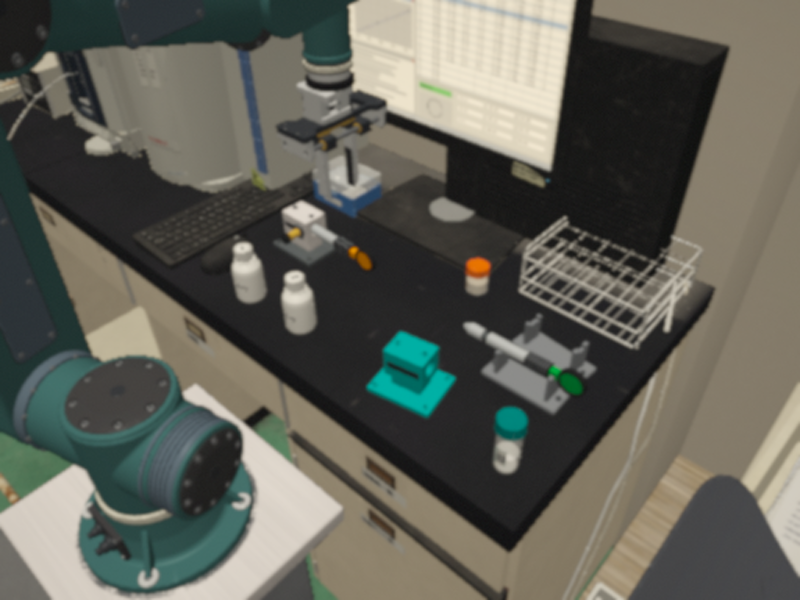

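Run:
```python
from h import *
rows=[]
for k in (5,9,10,12):
    m=np.load(f"wm{k}.npy",allow_pickle=True).item()
    im=cv2.imread(f"pics/wrist{k}_raw.png")
    # rectify: sample plane z=.055, x .415-.475, y .265-.295, 4 px/mm
    xs=np.arange(.415,.475,.00025); ys=np.arange(.297,.262,-.00025)
    mp=np.array([[proj(m,[x,y,.055],True) for x in xs] for y in ys],np.float32)
    rows.append(cv2.remap(im,mp[...,0],mp[...,1],cv2.INTER_CUBIC))
cv2.imwrite("pics/knob.png",cv2.resize(np.vstack(rows),None,fx=1.05,fy=1.05))
```

```text
(no output)
```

View pics/knob.png

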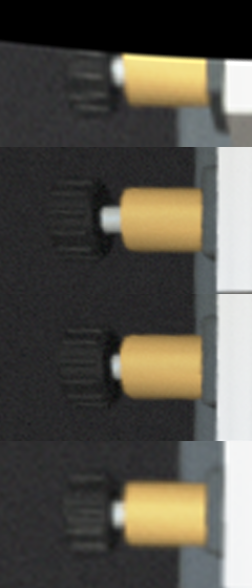

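```bash
python3 -c "
from workcell import env
print(env.get_obs()['time_s']); print(env.sign_off())"
```

```text
16.7
the job is handed in; nothing more can be done
None
```

The amber arm is mounted in the grey rod holder with the plunger in its groove, and the job is handed in at 16.7 s. I lifted it off its rest, slid the shaft in until the plunger snapped into the groove, let go and raised the gripper clear.

**Checks on the fit:**
- **Feel:** the push force reversed from about -2 N to +2 N as the plunger dropped in. After that the arm stopped, with under 1 mm of play. It held against 8 N of pull and 3 N of push.
- **Plunger knob:** in the wrist pictures its gap was wider while the plunger rode on the shaft. It is now back to the empty-bore width.
- **After release:** the arm stayed in place with no contact force on the gripper. The green arm is still on its rest, and the turquoise look-alike and everything else looked undisturbed.

**Small disagreement:** my camera estimates put the groove centre 1 to 3 mm short of the plunger's middle. That is about the calibration error, and both the feel and the knob say it is seated.

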